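# Set the dust-extraction selector to the wide outlet and start it

### The arm

A 6-joint arm with a two-finger parallel gripper is mounted at the origin on the work surface. World frame = base frame: x ahead of the robot, y to its left, z up, the work surface at z = 0. Lengths are in m, angles in rad, forces in N, time in s.
With the tool pointing down it reaches from about 0.3 to 0.875 m from the base axis. Payload 6.4 kg.
Tool frame: the origin (TCP) lies at the very end of the fingers, on their centre line; the grasp point (between the pads) lies 19 mm behind it (ctrl.pinch_z is the distance from the TCP to the grasp point, in m); y points along the fingers, x is the direction in which the jaws open and shut, and the axes are right-handed (so a half turn about y gives the same grasp; the last joint's range is limited). The gripper opens to 85 mm and grips with 20 to 120 N. Pads are 22 mm wide; open, the fingers measure 114 mm over their backs; the gripper's body (76 mm by 85 mm) begins 54 mm behind the grasp point. The pads swing forward as they close: fully open they stand 13 mm farther back than shut.
Start: joints at [-1.4, 0.181, 1.607, -0, 1.354, -0.206], TCP at [0.212, -0.535, 0.231] pointing down, gripper open.
Joint ranges: [-2.99, 2.99], [-0.89, 2.07], [0.3, 2.58], [-1.14, 4.28], [0, 2.63], [-3.12, 3.12]. Speed limits (rad/s): [2.57, 2.57, 3.01, 3.14, 3.14, 3.14].

### API

Orientations are given as a unit quaternion [x, y, z, w].
In Python, from station import ctrl, claw, solver, status, eyes, close_job gives the robot as it stands. Calls block until the motion is done:
- ctrl.move_to(position, orientation): joint-space move of the TCP to a pose.
- ctrl.move_l(position, max_speed=0.15, orientation=None, threshold=None): straight line of the TCP; orientation=None keeps the orientation; max_speed is the mean speed in m/s. With threshold (N) it stops when the force on the tool has changed by that much, and returns True; else False.
- ctrl.goto_joints(angles): joint-space move.
- claw.grip(opening, strength=None): finger opening in m; strength is the grip in N (None keeps the last); returns when the fingers have stopped.
- ctrl.sleep(seconds).
- solver.ik(position, orientation): joint angles nearest the present ones, or None.
- status.state(): the state.
- eyes.grab_frame(name): name is "scene" or "top" or "wrist"; returns the picture (480x640x3 uint8, red, green, blue); there is no depth.
- eyes.camera_params(name): a dict with "fx", "fy", "cx", "cy" (pixels), "R" (3x3) and "t" (3): a world point X has camera coordinates R X + t. Camera axes: x right, y down, z forward; pixel columns grow to the right and rows downward; lengths in m; the calibration is good to about 2 mm. A picture is of the moment at which its call begins: read the wrist's pose just before it. camera_params takes no time and is no camera call; for the wrist camera it gives the pose at the moment of the call.
A pose or a line that the arm cannot do raises ctrl.Unreachable and nothing moves.
- close_job(): hands the job in, once; it reports no verdict.
The state is a dict: "time_s": time; "qpos": joint angles; "joint_velocities": joint speeds; "effort": joint torques, N m; "eef_pos": TCP position; "ee_rot": TCP orientation; "ft_force": force on the tool from outside, world axes, zero at the start; "wrist_torque": the same for the moment, N m; "grip_width": finger opening in m.
Only numpy, scipy, OpenCV 4.12 (cv2) and the standard library are available. Lean on these libraries where they do the work, as an engineer would, in place of code of your own. Each camera call takes 0.05 s, during which the arm holds its last target. There are 200 camera calls.

### The job

Push the upright tab of the dust-extraction selector around, with a fingertip and without gripping it, until the tab points squarely at the middle of the widest open round outlet. Only then press the start button on the same drum fully down and let go of it; leave the selector at that outlet and leave the loose things lying around where they are.

Things in the scene. Friction and masses are not known exactly. Their poses are not given: they have to be found in the camera images.
- manifold: Flat green round dust manifold fixed on the bench: drum 380 mm across, 50 mm high. Origin: on the bench on the drum's axis; z up. Four outlet stations on the half towards its -x, 145 mm from the axis, 92 and 46 degrees either side of -x; which outlet sits where changes. Start button at its +x side, where a 56 mm suction pipe leaves the rim.
- selector (a joint): Angle (rad) of the selector, an aluminium disc 170 mm across on top of the drum, turning about the drum's vertical axis. 0: tab towards the drum's -x; grows counterclockwise seen from above; stops at -1.85 and 1.85; starts within -0.4 to 0.4; stations at -1.6, -0.8, 0.8, 1.6. No click stops: stiff (0.25 N m, about 4 N at the tab), stays where left.
- selector_axis (a point): Centre of the selector disc's top face, on the axis, 58 mm above the bench; a hub 32 mm across rises 14 mm around it. Turns with the selector: its x axis points from the axis to the tab, z up.
- tab_top (a point): Middle of the top of the tab: a black upright paddle on the disc, 32 mm long radially (49 to 81 mm from the axis; centre 65 mm), 13 mm thick, standing 50 mm above the disc (top 108 mm above the bench). Its two flat sides face along the turning direction; squeezing both at once counts as gripping.
- wide_socket: The widest open round outlet: upright aluminium pipe socket, 66 mm outside diameter, 3 mm wall, 35 mm high, fixed on top of the drum at one of the stations. Origin: centre of its underside, 50 mm above the bench.
- narrow_socket: Narrow open round outlet: pipe 36 mm across, 35 mm high, on a 66 mm flat flange. Fixed; origin: centre of its underside.
- square_socket: Square open outlet, 42 x 42 mm, 35 mm high, on a 66 mm round flange. Fixed; origin: centre of its underside.
- blank_plate: Flat closed blanking plate, 66 mm across, 4 mm thick, with a small bolt head in the middle. Fixed; origin: centre of its underside.
- start (a joint): Travel (m) of the round black spring start button, 32 mm across: 0 up, 0.006 fully down; fully down takes 4 N; it springs back. It is pressed downward.
- start_top (a point): Centre of the start button's top face, 72 mm above the bench when up (its grey collar, 48 mm across, ends at 62 mm), on the drum 120 mm from the axis on the +x side.
- screw_jar: Loose amber glass jar, 44 mm across, 55 mm high, standing on the drum about 145 mm from the axis, beside the start button on the drum's +y side. Origin: centre of underside.
- hex_socket: Loose steel socket-wrench insert, 28 mm across, 38 mm high, standing on the drum beside the start button on the drum's -y side. Origin: centre of underside.
- glue_bottle: Loose glue bottle, 60 mm across, 170 mm high, on the bench to the robot's right. Origin: centre of underside.
- screwdriver: Loose screwdriver lying on the bench to the robot's left.

How it is judged:
On the way, in this order (a step that is already met when the one before it is completed fails the run):
1. the tab points at the wide outlet, the button still up (x of wide_socket in the frame of selector_axis above 0 m and y of wide_socket in the frame of selector_axis between -0.012 and 0.012 m and value of joint start below 0.002 m), for 0.3 s.
2. the start button is pressed down with the selector at the wide outlet (x of wide_socket in the frame of selector_axis above 0 m and y of wide_socket in the frame of selector_axis between -0.012 and 0.012 m and value of joint start above 0.0045 m), for 0.05 s.
At the end, for the whole second after the job is handed in: The line from the selector's axis through the tab passes within 12 mm of the wide outlet's centre (about 5 degrees) and the selector is at rest; the start button has been pressed at least 4.5 mm down after that and is up again (within 1.5 mm); the loose things are within 30 mm of where they were (x of wide_socket in the frame of selector_axis above 0 m and y of wide_socket in the frame of selector_axis between -0.012 and 0.012 m and value of joint start below 0.0015 m and velocity of joint selector between -0.03 and 0.03 rad/s and distance of each of screw_jar, hex_socket, glue_bottle, screwdriver from where it was at the start of the episode below 0.03 m); the robot touches nothing.
It fails at once if the start button is pressed while the tab does not point at the wide outlet (value of joint start above 0.003 m and not (x of wide_socket in the frame of selector_axis above 0 m and y of wide_socket in the frame of selector_axis between -0.012 and 0.012 m)).
It fails at once if the tab is gripped: both its sides squeezed at once (contact force between the fingers and selector_c3 above 1.5 N and contact force between the fingers and selector_c4 above 1.5 N).
It fails at once if a loose thing is moved, lifted or knocked away (30 mm) (distance of any of screw_jar, hex_socket, glue_bottle, screwdriver from where it was at the start of the episode above 0.03 m).
It also fails if it takes over 51 s, if anything falls off the work surface, if the arm or the gripper's body presses on something with over 40 N, if the wrist force passes 120 N, or if a joint passes its speed limit or range.

## Working session

There is one attempt and no reset: what is moved stays moved. The work goes in short steps, each a Python script; the robot and the scene stay as the last script left them, time stands still between calls to the robot, and variables do not carry over. Pictures are saved under pics/ and viewed, on a budget of 10 in all, crops included, one or two more only if the job needs it, and the job is handed in when it is done.

```bash
mkdir -p pics; ls; python3 - <<'E'
from station import *
import cv2
for n in("top","scene"):
    cv2.imwrite(f"pics/{n}0.png",eyes.grab_frame(n)[:,:,::-1]); p=eyes.camera_params(n); print(n,p)
s=status.state();print(s["time_s"],s["ee_rot"],s["ft_force"],s["grip_width"])
E
```

```text
pics
top {'fx': 558.0609043649936, 'fy': 558.0609043649936, 'cx': 327.5459312812616, 'cy': 245.53290928126512, 'R': array([[ 0.02053609, -0.99965873,  0.01614624],
       [-0.99890037, -0.02119595, -0.04181843],
       [ 0.0421464 , -0.0152697 , -0.99899475]]), 't': array([-0.02823257,  0.53269592,  1.30032298])}
scene {'fx': 599.7573257221894, 'fy': 599.7573257221894, 'cx': 318.82575785115284, 'cy': 234.91649624217055, 'R': array([[ 0.10341384,  0.99442492, -0.02060732],
       [ 0.54148388, -0.07366578, -0.8374775 ],
       [-0.83432655,  0.07544824, -0.54608312]]), 't': array([-0.0380649 , -0.21912228,  2.02867858])}
0.1 [-0.58439802  0.39787692 -0.39711786  0.58520963] [-0.49652145 -0.3326654   0.28958368] 0.08538470791848035
```

View pics/top0.png

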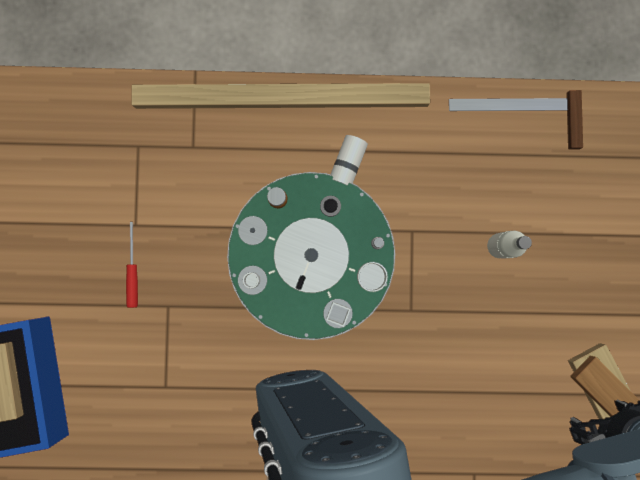

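View pics/scene0.png

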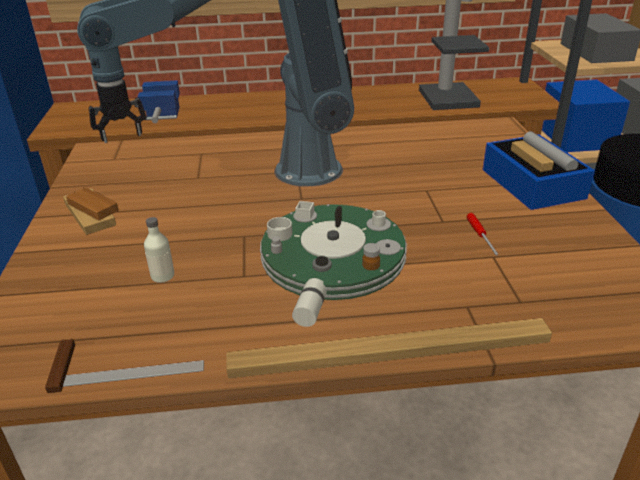

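The top view shows the hub at (311,255) and the tab at (301,282), near angle 0. The wide socket is at (372,277), the +1.6 side, and the button is at (331,206). The jar (277,197) and hex insert (378,243) are clear of the tab's arc. The scene view agrees.

```bash
cat > h.py <<'E'
from station import *
import cv2, numpy as np
from scipy.spatial.transform import Rotation as Ro
def cast(n,uv,z):
    p=eyes.camera_params(n); R,t=p["R"],p["t"]
    d=R.T@np.array([(uv[0]-p["cx"])/p["fx"],(uv[1]-p["cy"])/p["fy"],1]); c=-R.T@t
    return (c+d*(z-c[2])/d[2])[:2]
def blob(m,near):
    cs,_=cv2.findContours(m.astype(np.uint8),cv2.RETR_EXTERNAL,cv2.CHAIN_APPROX_NONE)
    cs=[c for c in cs if len(c)>8]
    c=min(cs,key=lambda c:np.hypot(*(np.array(cv2.minEnclosingCircle(c)[0])-near)))
    return c
def ang(v): return np.arctan2(v[1],v[0])
E
python3 - <<'E'
from h import *
im=eyes.grab_frame("top").astype(int); hsv=cv2.cvtColor(im.astype(np.uint8),cv2.COLOR_RGB2HSV)
g=im.min(2); sat=hsv[...,1]
green=(hsv[...,0]>65)&(hsv[...,0]<95)&(sat>90)
c=max(cv2.findContours(green.astype(np.uint8),cv2.RETR_EXTERNAL,cv2.CHAIN_APPROX_NONE)[0],key=cv2.contourArea)
e=cv2.fitEllipse(cv2.convexHull(c)); print("drum",e,cast("top",e[0],.05))
light=(g>120)&(sat<60)
d=cv2.fitEllipse(cv2.convexHull(blob(light,(311,255)))); print("disc",d,cast("top",d[0],.058))
w=cv2.fitEllipse(cv2.convexHull(blob(light,(372,277)))); print("wide",w,cast("top",w[0],.07),cast("top",w[0],.085))
dark=(g<45)&(sat<140)&(im.max(2)<60)
b=blob(dark,(331,206)); bc=cv2.minEnclosingCircle(b); print("button",bc,cast("top",bc[0],.072))
t=blob(dark,(301,282)); tc=cv2.minAreaRect(t);print("tab",tc,cv2.boundingRect(t))
h=blob((g<120)&(np.hypot(*(np.indices(g.shape)[::-1]-np.array([311,255])[:,None,None]))<14),(311,255)); hc=cv2.minEnclosingCircle(h); print("hub",hc,cast("top",hc[0],.072))
for n,p,z in(("jar",(277,197),.105),("hex",(378,243),.088)): print(n,cast("top",p,z))
s=status.state(); print(Ro.from_quat(s["ee_rot"]).as_matrix().round(3))
cv2.imwrite("pics/c.png",cv2.resize(im[165:345,220:400].astype(np.uint8)[:,:,::-1],(720,600 if 0 else 720))[:600] if 0 else cv2.resize(im[170:340,225:400].astype(np.uint8)[:,:,::-1],None,fx=3.5,fy=3.5))
E
```

```text
drum ((310.8822326660156, 255.4578399658203), (163.5512237548828, 163.7354278564453), 108.35326385498047) [0.50810635 0.02098244]
disc ((310.97015380859375, 254.85897827148438), (74.56970977783203, 74.75780487060547), 80.46133422851562) [0.50927618 0.02069944]
wide ((372.3767395019531, 276.5077209472656), (29.29324722290039, 30.270601272583008), 121.68159484863281) [ 0.46330693 -0.11818318] [ 0.46348163 -0.11673193]
button ((330.021728515625, 205.21739196777344), 6.524632453918457) [ 0.62144577 -0.01988199]
tab ((300.15521240234375, 281.862060546875), (4.270992755889893, 12.998673439025879), 21.801406860351562) (297, 276, 8, 13)
hub ((311.0, 254.61538696289062), 6.690637111663818) [0.50947522 0.0204476 ]
jar [0.63309852 0.09705483]
hex [ 0.53792764 -0.12764794]
[[ 0.368 -0.     0.93 ]
 [-0.93   0.001  0.368]
 [-0.001 -1.     0.   ]]
```

View pics/c.png

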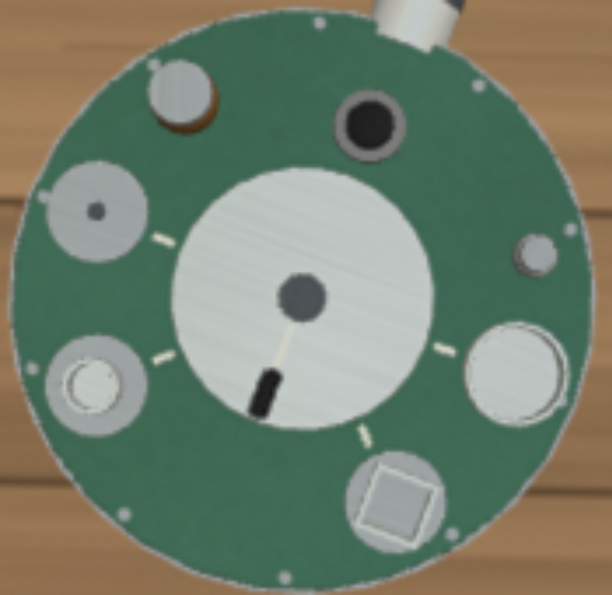

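Axis is at (0.509, 0.021), button direction −0.345 rad and wide outlet bearing −1.891 rad, so the target is 1.596, which matches +1.6. Next I check the arc's reachability and approach, then start pushing.

```bash
cat >> h.py <<'E'
C=np.array([.5093,.0206]); W=2*np.pi-1.890; SG=1
def pose(th,d,z,r=.065,sg=1):
    # tab world bearing th, finger d behind it (clockwise side), tool x radial, y down
    u=np.array([np.cos(th),np.sin(th)]); t=np.array([-u[1],u[0]])
    p=C+r*u-d*t; x=sg*np.r_[u,0]; y=np.array([0,0,-1.]); 
    return np.r_[p,z],Ro.from_matrix(np.c_[x,y,np.cross(x,y)]).as_quat()
E
python3 - <<'E'
from h import *
tabs=[cast("top",(300.2,281.9),z) for z in(.095,.108)]; print([ang(t-C)%(2*np.pi) for t in tabs],[np.hypot(*(t-C)) for t in tabs])
for sg in(1,-1):
  for th in(2.75,3.5,W): 
    q=solver.ik(*pose(th,.02,.072,sg=sg)); print(sg,th,None if q is None else np.round(q,2))
print(status.state()["time_s"])
E
```

```text
[np.float64(2.795627558416063), np.float64(2.800136538346967)] [np.float64(0.06455209342303284), np.float64(0.06411833127482736)]
1 2.75 [-0.12  0.15  2.01 -0.    0.98 -2.87]
1 3.5 [-0.23  0.11  2.06 -0.    0.98  2.55]
1 4.3931853071795866 [-0.33  0.17  1.98 -0.    0.99  1.56]
-1 2.75 [-0.12  0.15  2.01 -0.    0.98  0.27]
-1 3.5 [-0.23  0.11  2.06 -0.    0.98 -0.59]
-1 4.3931853071795866 [-0.33  0.17  1.98 -0.    0.99 -1.58]
0.15
```

```bash
cat > push1.py <<'E'
from h import *
claw.grip(0.0,20)
T=2.80
p,q=pose(T,.04,.22,sg=-1); ctrl.move_to(p,q)
p,q=pose(T,.04,.074,sg=-1); print("desc hit",ctrl.move_l(p,.12,q,threshold=6))
p,q=pose(T,.011,.074,sg=-1); hit=ctrl.move_l(p,.03,q,threshold=2.5)
s=status.state(); u=np.array([np.cos(T),np.sin(T)]); t=np.array([-u[1],u[0]])
print("hit",hit,"d",-(s["eef_pos"][:2]-C)@t, s["ft_force"],s["time_s"],s["grip_width"])
cv2.imwrite("pics/wa.png",eyes.grab_frame("top")[130:370,200:440,::-1].repeat(2,0).repeat(2,1))
E
python3 push1.py
```

```text
desc hit False
hit True d 0.017602664037180908 [-0.42641651  0.02850766 -0.23798747] 5.3583 2.9472851111025504e-05
```

View pics/wa.png

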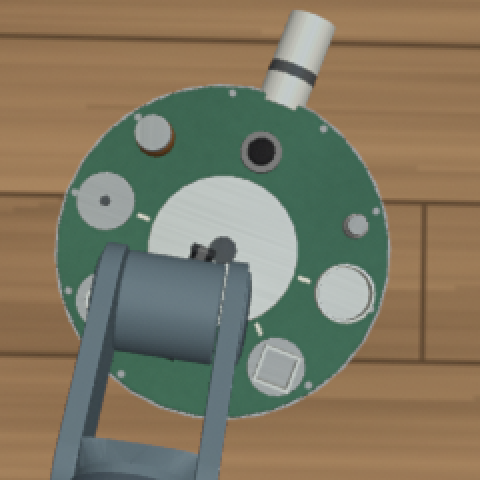

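Contact came at d = 17.6 mm against an expected 17.5 mm, so the tab is where I measured it. The arm hides the tab in this view. I'll sweep to just short of the target, back off and look.

```bash
cat > push2.py <<'E'
from h import *
ths=np.linspace(2.80,W-.10,12)[1:]
for th in ths:
    p,q=pose(th,.0175,.074,sg=-1); ctrl.move_l(p,.06,q)
    s=status.state(); f=s["ft_force"]; print(round(th,2),np.round(f,1),round(s["time_s"],1),np.round(np.hypot(*(s["eef_pos"]-p)[:2]),4))
p,q=pose(th,.035,.074,sg=-1); ctrl.move_l(p,.1,q)
p[2]=.2; ctrl.move_l(p,.2,q)
p,q=pose(2.2,.06,.24,sg=-1); p[:2]+=[-.05,.12]; 
ctrl.move_to(p,solver and pose(W,0,0,sg=-1)[1])
im=eyes.grab_frame("top"); cv2.imwrite("pics/t2.png",cv2.resize(im[150:350,215:415,::-1],None,fx=3,fy=3)); np.save("t2.npy",im); print(status.state()["time_s"])
E
python3 push2.py
```

```text
2.94 [ 0.4 -0.3  0.1] 5.7 0.0002
3.07 [-0.5  0.7  0. ] 6.0 0.0001
3.21 [ 1.1  0.2 -0.1] 6.3 0.0002
3.34 [-0.6 -0.5 -0.4] 6.6 0.0001
3.48 [-0.9  0.2  0.4] 6.9 0.0001
3.61 [-0.1  0.6  0.6] 7.2 0.0
3.75 [-0.3 -0.3 -0.4] 7.5 0.0
3.89 [-0.1  0.4  0.6] 7.8 0.0001
4.02 [-0.6  0.5 -0.5] 8.1 0.0
4.16 [-0.4  0.2  0.6] 8.4 0.0001
4.29 [-0.7  0.  -0.2] 8.7 0.0002
10.8833
```

View pics/t2.png

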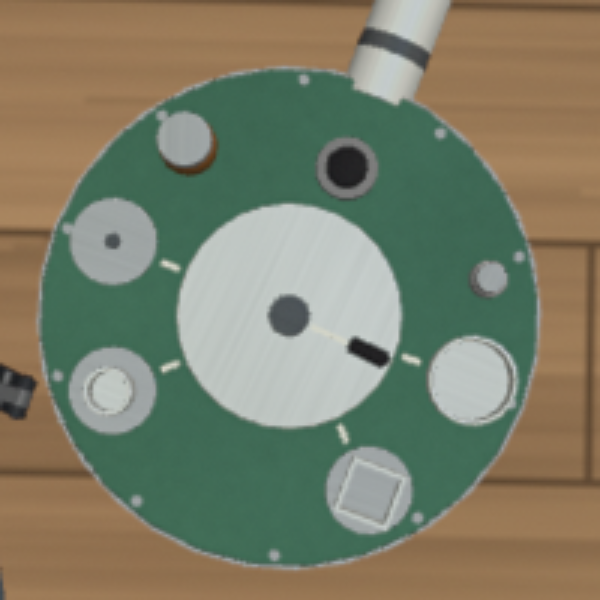

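The push worked: the tab at crop (369,352) points just short of the wide socket at (472,380), and nothing else has moved. I'll measure its bearing and finish the push.

```bash
cat >> h.py <<'E'
def tabang(im,near):
    m=(im.max(2)<60); c=blob(m,near); M=cv2.moments(c); uv=(M["m10"]/M["m00"],M["m01"]/M["m00"])
    return uv,ang(cast("top",uv,.1)-C)%(2*np.pi),np.hypot(*(cast("top",uv,.1)-C))
E
cat > push3.py <<'E'
from h import *
a=tabang(np.load("t2.npy"),(215+123,150+117.3)); print(a)
off=4.293-a[1]; print("off",off)
p,q=pose(W,.045,.2,sg=-1); ctrl.move_to(p,q)
p[2]=.074; ctrl.move_l(p,.15,q)
p,q=pose(W,.0175,.074,sg=-1); ctrl.move_l(p,.06,q); s=status.state(); print(s["eef_pos"]-p,s["ft_force"])
p,q=pose(W,.035,.074,sg=-1); ctrl.move_l(p,.1,q)
p[2]=.2; ctrl.move_l(p,.2,q)
p,q2=pose(2.2,.06,.24,sg=-1); p[:2]+=[-.05,.12]; ctrl.move_to(p,q)
im=eyes.grab_frame("top"); cv2.imwrite("pics/t3.png",cv2.resize(im[150:350,215:415,::-1],None,fx=3,fy=3))
a=tabang(im,(340,265)); print(a,"target",W,"miss mm",145*np.sin(a[1]-W),status.state()["time_s"])
E
python3 push3.py
```

```text
((337.5365853658537, 267.0609756097561), np.float64(4.290647344329146), np.float64(0.06486645568484616))
off 0.0023526556708537427
[ 4.79658259e-04 -1.35502491e-04 -2.87639471e-05] [-0.23830161  1.06992852 -0.5360052 ]
((338.5357142857143, 263.7063492063492), np.float64(4.408937295834356), np.float64(0.0641564550399165)) target 4.3931853071795866 miss mm 2.2839439015547893 15.6833
```

View pics/t3.png

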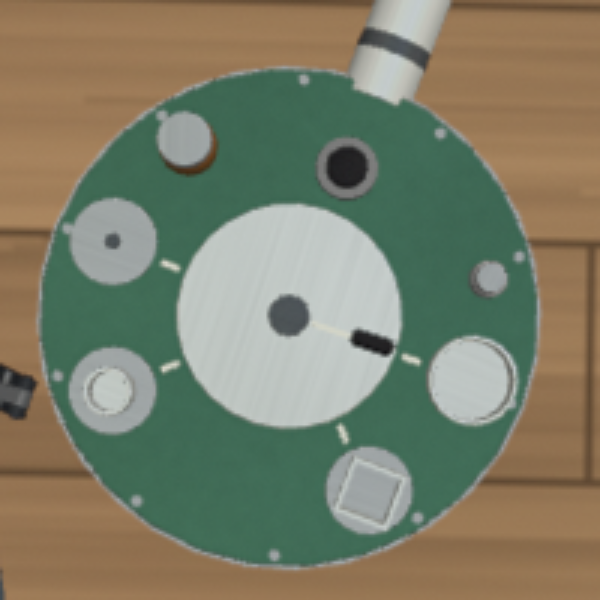

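The tab now points at the wide outlet, about 2 mm off its centre. Next is the button.

```bash
python3 - <<'E'
from h import *
B=np.array([.6214,-.0199]); q=pose(W,0,0,sg=-1)[1]
ctrl.move_to(np.r_[B,.2],q)
ctrl.move_l(np.r_[B,.085],.15,q)
print("hit",ctrl.move_l(np.r_[B,.0645],.02,q,threshold=14))
s=status.state(); print(s["eef_pos"],s["ft_force"]); ctrl.sleep(.3); s=status.state(); print(s["eef_pos"],s["ft_force"])
ctrl.move_l(np.r_[B,.2],.15,q)
p,_=pose(2.2,.06,.24,sg=-1); p[:2]+=[-.05,.12]; ctrl.move_to(p,q); ctrl.sleep(.3)
im=eyes.grab_frame("top"); cv2.imwrite("pics/t4.png",im[:,:,::-1])
a=tabang(im,(340,265)); print(a,"miss mm",145*np.sin(a[1]-W),status.state()["time_s"])
E
```

```text
hit True
[ 0.62137114 -0.01992958  0.06608113] [-1.23056706 -0.54148336  5.38014815]
[ 0.62134471 -0.01991467  0.06606023] [-0.29910515 -0.13890059  5.80409294]
((338.5357142857143, 263.7063492063492), np.float64(4.408937295834356), np.float64(0.0641564550399165)) miss mm 2.2839439015547893 21.5083
```

View pics/t4.png

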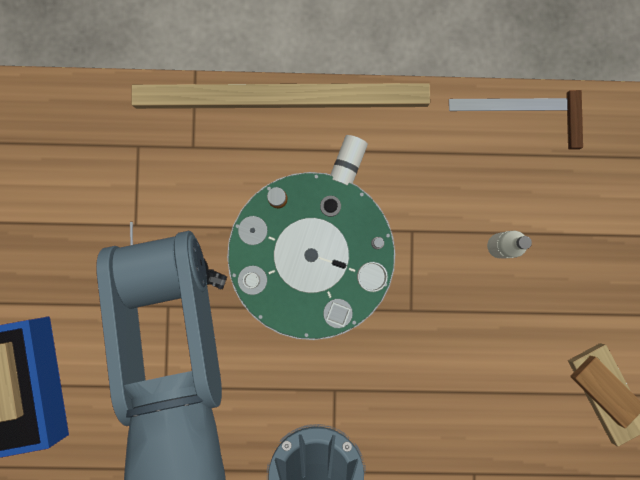

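The button reached its stop: TCP z was 66.1 mm, which is the full 6 mm of travel, with 5.8 N on the tool. All the loose things in view are where they started, and the arm is clear at z = 0.24.

```bash
python3 -c "
from station import *
print(status.state()['ft_force']); close_job()"
```

```text
[ 0.13579954 -0.57449646  0.74258433]
the job is handed in; nothing more can be done
```

The job is handed in. The selector tab points at the wide outlet, and the start button was pressed fully down once, after that, and released.

- **Selector:** I pushed the tab about 1.6 rad counterclockwise with closed fingertips, touching only one of its sides. The last picture puts its line about 2 mm from the outlet's centre (limit 12 mm), the same before and after the press.
- **Button:** the fingertip stopped at 66.1 mm, which is the full 6 mm of travel, with 5.8 N on the tool. The arm then backed off. I did not measure the button's return directly; the last picture looks the same as at the start.
- **Loose things:** the jar, hex insert and glue bottle look unmoved in the last picture. The arm hid most of the screwdriver in that view, but the gripper stayed well above it, at about 0.24 m.
- **Time:** about 21.5 s of the 51 s allowed. No check failed or disagreed.

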